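# Light a printed part and hold the loupe in focus over it

## Robot

A 6-joint arm with a two-finger parallel gripper is mounted at the origin on the work surface. World frame = base frame: x ahead of the robot, y to its left, z up, the work surface at z = 0. Lengths are in mm, angles in rad, forces in N, time in s.
With the tool pointing down it reaches from about 350 to 950 mm from the base axis. Payload 17.4 kg.
Tool frame: the origin (TCP) lies between the finger pads; the fingertips stand 8 mm ahead of it and the grasp point (between the pads) lies 11 mm behind it (env.tcp_to_tips is the distance from the TCP to the fingertips, in mm); z points along the fingers, y is the line along which they close (so a half turn about z gives the same grasp; the last joint's range is limited). The gripper opens to 93 mm and grips with 3 to 60 N. Pads are 15 mm wide; open, the fingers measure 128 mm over their backs; the gripper's body (75 mm by 188 mm) begins 65 mm behind the grasp point.
Start: joints at [-1.291, 0.116, 1.442, -0, 1.584, -0.038], TCP at [210.913, -641.208, 226.646] pointing down, gripper open.
Joint ranges: [-2.83, 2.83], [-0.83, 2.19], [0.07, 2.5], [-1.14, 4.28], [0.01, 3], [-2.97, 2.97]. Speed limits (rad/s): [1.89, 1.89, 2.22, 3.14, 3.14, 3.14].

## Interface

Orientations are given as a unit quaternion [x, y, z, w].
In Python, from station import state, eyes, env gives the robot as it stands.
- The arm moves only by the tool move_arm, never from a script. Its argument "plan" is a list of rows, each a list of 3 entries, a list of its own where there are three numbers: the shift along the tool's x, y, z in m, then the turn, a rotation vector about the tool's x, y, z in degrees, then the opening, from 0 (shut) to 1 (fully open). A call has 1 to 8 rows; each row is the pose to reach, as a shift and turn from the pose commanded when the call began, along the tool's axes at that moment; what a row does not reach only later rows make up. A row lasts 1/8 s, in which the tool goes at most 62.5 mm and 10.7 degrees, less where a joint would pass 70% of its speed; a pose out of reach is approached as far as the arm can. A call with a gripper value outside its range is refused whole. The fingers move at their own pace and stop on an object; the grip force is fixed at half the most. Time passes only in rows, so rows that repeat a pose let the fingers close. It gives the time, the measured TCP pose, the force, the opening and the grip force at its end, in the units of the state.
- state(): the state, without advancing time (a new reading comes with each control period).
- eyes.get_image(name): name is "side" or "top" or "wrist"; returns a dict with "img" (384x512x3 uint8, red, green, blue), "z_map" (384x512 float32, mm along the optical axis (not along the pixel's ray), 0 where there is no reading), "mtx" (3x3 intrinsics, pixels), "position" and "attitude" of the camera in the world. Camera axes: x right, y down, z forward; pixel columns grow to the right and rows downward; lengths in mm; the calibration is good to about 2 mm. A picture is of the moment at which its call begins.
- env.sign_off(): hands the job in; it is judged then, once.
Trained networks look in a picture, given as the dict that the camera call returned (one of the last four; its "shot" number tells which), for a name from the list of things; names that differ only in an ending like _2 or _b are one class to them, and where a whole thing is asked for, a point or a joint stands for the part that bears it (a point fixed in the world has none). Each returns a list of dicts, best first, with "score" (0 to 1); they miss things now and then, are a little off and sometimes report something else, mostly with a low value. They report only what shows in the picture. A call takes as long as a camera call. They do not tell look-alikes from the thing itself.
- eyes.search_frame(picture, name): "xyz" ([x, y, z] in mm, in world coordinates, good to about 4 mm: the middle of the surface that is visible of it).
- eyes.tip_of(picture, name): "xyz" ([x, y, z] in mm, in world coordinates, good to about 4 mm: a listed point, or the origin of a listed thing).
The state is a dict: "clock": time; "joint_positions": joint angles; "qd": joint speeds; "joint_torque": joint torques, N m; "position": TCP position; "tool_rot": TCP orientation; "force": force on the tool from outside, world axes, zero at the start; "torque": the same for the moment, N m; "opening": finger opening in mm; "gripper_force": force on a finger pad.
Only numpy, scipy, OpenCV 4.12 (cv2) and the standard library are available. Lean on these libraries where they do the work, as an engineer would, in place of code of your own. Each camera call takes 0.05 s, during which the arm holds its last target. There are 200 camera calls.

## Task

Swing the stiff bench lamp round until its light falls on the grey printed part on the turntable, and let go of it. Then pick up the loupe by its handle and hold it level over the middle of that part, with the lens at the height of the red pen tip of the waterline gauge, which I have set to where the lens is in focus. Finish while still holding the loupe there, steady and touching nothing else, and leave everything else on the bench as it stands.

Things in the scene. Friction and masses are not known exactly. Their poses are not given: they have to be found in the camera images.
- lamp_knob (a point): Middle of the black rubber hand knob standing upright on top of the white lamp head: 22 mm diameter, 38 mm tall, free all round, to be taken from above; 180 mm from the post axis. A black 30 x 26 mm block lies 26 mm below this point, the bell-shaped head (72 mm across) under it, down to 190 mm above the bench. The boom, a level 12 mm tube 42 mm below this point, runs to the post.
- lamp_pivot (a point): Point on the vertical axis of the lamp's post, at the height of the knob; the boom turns about this axis. The post is 18 mm thick, its top 5 mm above this point, on a fixed grey base (140 mm disc, 26 mm high) at the far side of the bench.
- lamp_arm (a joint): Swing of the lamp's boom about its post, rad; growing turns it clockwise seen from above (its head moves to the robot's left, +y); limits -1.4 and 1.4. At 0 the boom points along the lamp base's -x. The joint is stiff: about 0.45 N m of friction (2.5 N at the knob), no spring; it stays where it is left.
- beam (a point): Middle of the lamp's pool of light, a round patch about 100 mm wide, at the height of the part's top. It turns with the boom and lies on the line from the post axis through the knob, 259 mm from the post axis, so 79 mm beyond the knob, because the head is tilted outward. The light itself is not drawn in the pictures.
- part_top (a point): Middle of the flat top of the grey printed part: a 56 mm disc deck with a small red and white hatch at its middle, on white walls and copper tubes, 40 mm tall, loose, 50 g. It stands on the middle of the turntable; its top is 62 mm above the bench.
- part: The same printed part; its origin is the middle of its underside, z up.
- turntable: The modeller's turntable under the part, fixed: a grey 116 mm disc on a black foot, 22 mm high. Origin: middle of its underside.
- pen_tip (a point): Very tip of the red marking pen of the waterline gauge, at the focal height for the lens (45 to 70 mm above the part's top). The pen is level, 95 mm long, 9 mm thick, and points at the air beside the part; z is up.
- gauge: The waterline gauge, loose, 0.73 kg: a dark steel foot 55 x 60 x 22 mm, and a 10 mm steel column up to 160 mm above the bench, with the clamp and the pen on it. Origin: middle of the foot's underside.
- loupe_lens (a point): Centre of the loupe's clear lens, half-way through its thickness. The bezel is a steel ring 76 mm across and 16 mm thick, so this point is 8 mm above the bench while the loupe lies flat. x points from the handle to the lens, z is the lens axis (up).
- loupe_handle (a point): Point on the loupe's straight black handle to hold it by, 85 mm from the lens centre along the loupe's -x and half-way up the handle (8 mm above the bench while it lies flat). The handle is 18 mm wide, 16 mm thick, and runs from 56 to 144 mm from the lens centre, all on one level with the lens.
- loupe: The whole loupe, about 120 g (somewhat more or less), loose, lying flat on the mat on the robot's right; it balances about 40 mm from the lens centre towards the handle. Origin: under the lens centre, on the underside; axes as for the lens.
- lamp: The lamp, with its boom and head. Origin: middle of the base's underside, on the post axis; -x is the boom's direction at joint value 0.
- jar_blue_mid (a point): Middle of a small blue paint jar, 34 mm across, 48 mm tall; leave alone.
- jar_rust_mid (a point): Middle of a small rust-brown paint jar, 34 mm across, 48 mm tall; leave alone.
- glue_mid (a point): Middle of a blue glue bottle with a yellow cap, 40 mm across, 105 mm tall; leave alone.
- dome_mid (a point): Middle of an orange printed dome, 62 mm across, 69 mm tall; leave alone.
- nippers: Blue-handled sprue nippers, 117 mm long, 50 mm wide, 12 mm thick, lying flat on the far right; leave alone. Origin: on the underside, between the handles.
Things that resemble listed ones, but are neither listed nor needed, are in the scene too. What is shaped like the loupe but green or yellow is not meant.

How it is judged:
By the outcome, as a careful person would: the job done as asked, in the order asked, and still so for the second after the job is handed in, while the arm keeps its last pose, push and grip.
It also fails if it takes over 64 s, if anything falls off the work surface, if the arm or the gripper's body presses on something with over 40 N, if the wrist force passes 120 N, or if a joint passes its speed limit or range.

## Working session

There is one attempt and no reset: what is moved stays moved. The work goes in short steps, Python scripts to look and compute and a tool call to move; the robot and the scene stay as the last step left them, time stands still between calls to the robot, and variables do not carry over. Pictures are saved under pics/ and viewed, at most 10 in all, crops included, and the job is handed in when it is done.

Besides the shell and the picture viewer there is one more tool, called after ">>>" in YAML: its name, and indented under it one key for each argument. move_arm: Moves the arm, as the interface text tells. Its arguments: {"type":"object","properties":{"plan":{"type":"array","items":{"type":"array"}}},"required":["plan"]}

```bash
ls; mkdir -p pics
cat > h.py <<'E'
import numpy as np, cv2
from station import state, eyes, env
from scipy.spatial.transform import Rotation as R
def save(p,n): cv2.imwrite('pics/'+n, cv2.cvtColor(p['img'],cv2.COLOR_RGB2BGR))
def proj(p,X):
    c=R.from_quat(p['attitude']).inv().apply(np.array(X)-p['position']); u=p['mtx']@c; return np.round(u[:2]/u[2])
def world(p,u,v):
    z=p['z_map'][v,u]; return R.from_quat(p['attitude']).apply(np.linalg.inv(p['mtx'])@[u,v,1]*z)+p['position']
E
python3 - <<'E'
from h import *
ims=[]
P={c:eyes.get_image(c) for c in('top','side')}
for c,p in P.items():
    print(c,p['position'],p['attitude'])
    save(p,c+'0.png')
    for n in 'lamp_knob lamp_pivot part_top pen_tip gauge turntable loupe_lens loupe_handle lamp jar_blue_mid jar_rust_mid glue_mid dome_mid nippers'.split():
        for d in eyes.tip_of(p,n)[:4]: print(n,np.round(d['xyz']),round(d['score'],2),proj(p,d['xyz']))
s=state();print(s)
E
```

```text
pics
top [ 251.56245262  -85.90490515 2015.64406757] [ 0.71324161 -0.69681692  0.05564705 -0.05134189]
lamp_knob [646. 102. 298.] 0.71 [197. 155.]
lamp_pivot [783. -11. 296.] 0.56 [227. 122.]
lamp_pivot [ 710. -371.   26.] 0.32 [309. 157.]
part_top [527.  26.  63.] 0.48 [219. 195.]
pen_tip [553. 133. 111.] 0.49 [193. 186.]
gauge [547. 191.   4.] 0.78 [183. 191.]
turntable [526.  25.   2.] 0.93 [220. 197.]
loupe_lens [ 548. -308.    9.] 0.76 [294. 193.]
loupe_lens [ 337. -151.   10.] 0.7 [258. 240.]
loupe_lens [ 295. -416.   10.] 0.53 [319. 251.]
loupe_lens [ 441. -645.    3.] 0.53 [370. 219.]
loupe_handle [ 471. -345.    7.] 0.86 [302. 211.]
loupe_handle [ 363. -233.   12.] 0.84 [277. 234.]
loupe_handle [ 341. -496.    6.] 0.71 [337. 241.]
loupe_handle [ 527. -634.   10.] 0.68 [367. 200.]
lamp [783. -13.   1.] 0.85 [230. 141.]
lamp [554. 129. 110.] 0.51 [194. 186.]
jar_blue_mid [ 704. -170.   28.] 0.37 [264. 158.]
jar_rust_mid [ 710. -367.   23.] 0.43 [308. 158.]
glue_mid [646. 404.  48.] 0.58 [134. 166.]
dome_mid [435. 445.  36.] 0.6 [123. 214.]
dome_mid [ 470. -347.    5.] 0.2 [303
[... 1415 characters left out ...]
ons': array([-1.29080810e+00,  1.15992830e-01,  1.44165018e+00, -3.18549759e-05,
        1.58399454e+00, -3.78228664e-02]), 'qd': array([ 1.18190405e-03, -4.85881255e-05,  1.98198045e-03,  2.28161238e-04,
        2.48939840e-03,  5.49965043e-05]), 'joint_torque': array([ 2.46213778e-03, -7.21007895e+01, -6.22755432e+01,  7.81460200e-02,
        1.83268165e-02,  6.95907647e-05]), 'position': array([ 210.89395293, -641.19584747,  226.61979807]), 'tool_rot': array([ 9.87401091e-01,  1.58237432e-01, -1.85209736e-05, -2.03603455e-05]), 'force': array([-0.31187519,  0.68811927,  0.45875704]), 'torque': array([0.00683278, 0.03792689, 0.00325752]), 'gripper_force': 0.0, 'opening': 92.79326483012417}
```

Run:
```python
import cv2
a=cv2.imread('pics/top0.png')[100:290,100:400]; cv2.imwrite('pics/topc.png',cv2.resize(a,(800,507),interpolation=cv2.INTER_CUBIC))
a=cv2.imread('pics/side0.png')[90:390,150:400]; cv2.imwrite('pics/sidec.png',cv2.resize(a,(500,600),interpolation=cv2.INTER_CUBIC))
```

```text
(no output)
```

View pics/topc.png

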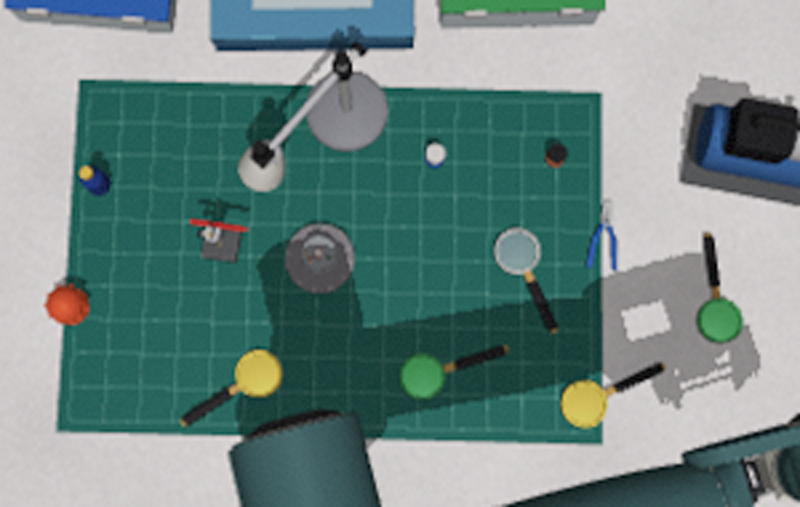

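View pics/sidec.png

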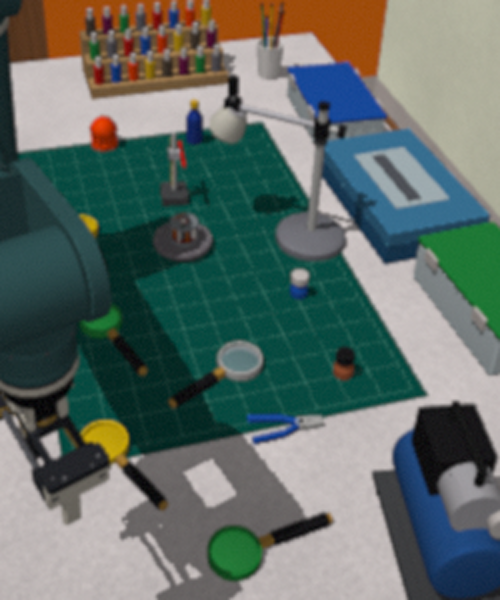

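The bench shows five loupe-shaped things. In the top view their lens pixels are green (258,240), yellow (319,251), green (370,219), yellow (197,240) and clear with a steel ring (294,193). Only the one at (294,193) fits, since the rest are coloured. Its handle is at about (302,211). The red pen runs from (171,183) to its tip at (193,186), and the lamp knob is at (197,155). Next I move to above the knob.

>>> move_arm:
  plan:
    - [[0.04, -0.035, -0.03], [0, 0, 8], 1]
    - [[0.08, -0.07, -0.06], [0, 0, 18], 1]
    - [[0.12, -0.11, -0.1], [0, 0, 28], 1]
    - [[0.165, -0.145, -0.12], [0, 0, 38], 1]
    - [[0.21, -0.185, -0.14], [0, 0, 47], 1]
    - [[0.255, -0.225, -0.15], [0, 0, 57], 1]
    - [[0.3, -0.265, -0.16], [0, 0, 57], 1]
    - [[0.345, -0.305, -0.173], [0, 0, 57], 1]

```text
clock: 2.5
position: [442.0, -244.9, 399.4]
tool_rot: [0.943, -0.332, 0.0, 0.0]
force: [0.2, -0.7, -0.6]
opening: 92.9
gripper_force: 0.0
```

```bash
cat >> h.py <<'E'
def go(target,theta=None):
    s=state(); r=R.from_quat(s['tool_rot']); x=r.as_matrix()[:,0]; th=np.degrees(np.arctan2(x[1],x[0]))
    print('clock',s['clock'],'pos',np.round(s['position'],1),'theta',round(th,1),'z',np.round(r.as_matrix()[:,2],3),'F',np.round(s['force'],1),'op',round(s['opening'],1),round(s['gripper_force'],1),'j6',round(s['joint_positions'][5],2))
    print('shift m',np.round(r.inv().apply(np.array(target)-s['position'])/1000,4),'turnz',None if theta is None else round(th-theta,1))
E
python3 -c "
from h import *
go([645,100,400],-39)"
```

```text
clock 2.5 pos [ 442.  -244.9  399.4] theta -38.8 z [ 0. -0. -1.] F [ 0.2 -0.7 -0.6] op 92.9 0.0 j6 1.69
shift m [-0.058  -0.396  -0.0007] turnz 0.2
```

>>> move_arm:
  plan:
    - [[-0.008, -0.06, 0], [0, 0, 0], 1]
    - [[-0.016, -0.12, 0], [0, 0, 0], 1]
    - [[-0.025, -0.18, 0], [0, 0, 0], 1]
    - [[-0.034, -0.24, 0], [0, 0, 0], 1]
    - [[-0.043, -0.3, 0], [0, 0, 0], 1]
    - [[-0.052, -0.355, 0], [0, 0, 0], 1]
    - [[-0.058, -0.396, 0], [0, 0, 0], 1]
    - [[-0.058, -0.396, 0], [0, 0, 0], 1]

```text
clock: 3.5
position: [645.2, 100.4, 397.6]
tool_rot: [0.944, -0.331, -0.001, 0.0]
force: [0.3, -0.5, -0.1]
opening: 93.4
gripper_force: 0.0
```

Run:
```python
from h import *
go([645,100,400],-39)
p=eyes.get_image('wrist'); print(p['position'],R.from_quat(p['attitude']).as_matrix()[:,2]); save(p,'w1.png')
for n in 'lamp_knob lamp_pivot part_top pen_tip turntable'.split():
    for d in eyes.tip_of(p,n)[:2]: print(n,np.round(d['xyz'],1),round(d['score'],2),proj(p,d['xyz']))
```

```text
clock 3.5 pos [645.2 100.4 397.6] theta -38.6 z [-0.002  0.    -1.   ] F [ 0.3 -0.5 -0.1] op 93.4 0.0 j6 2.36
shift m [ 0.0001  0.0005 -0.0024] turnz 0.4
[702.00996071  54.60961108 555.19905282] [-0.20515026  0.16238881 -0.96516488]
lamp_knob [641.8 105.2 296.3] 0.77 [252. 197.]
lamp_knob [436.8 441.2  32. ] 0.21 [186. 336.]
lamp_pivot [527.8  26.2   2.9] 0.33 [327. 170.]
part_top [530.8  21.4  61.3] 0.98 [336. 174.]
part_top [ 548.9 -306.2    4.7] 0.7 [488.  34.]
pen_tip [553.3 131.7 108.3] 0.87 [275. 215.]
turntable [525.6  25.3   1.3] 0.62 [327. 171.]
turntable [785.1  -9.2  -1.9] 0.45 [252.  36.]
```

View pics/w1.png

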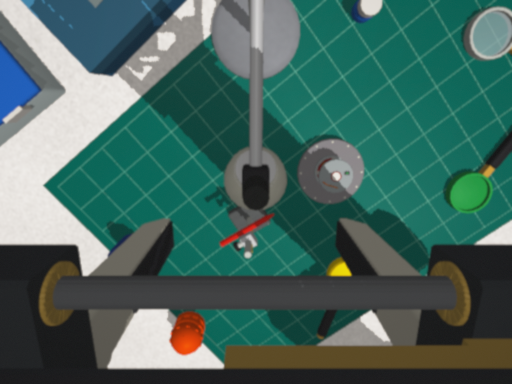

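Run:
```python
from h import *
p=eyes.get_image('wrist')
v,u=np.mgrid[150:225:1,220:300:1]
W=np.array([world(p,a,b) for a,b in zip(u.ravel(),v.ravel())])
for lo,hi in((308,330),(260,285),(280,300)):
    m=(W[:,2]>lo)&(W[:,2]<hi); print(lo,m.sum(),W[m].mean(0) if m.any() else 0, np.median(W[m],0) if m.any() else 0,W[m].min(0),W[m].max(0))
# pen: red pixels
im=p['img'].astype(int); m=(im[...,0]>120)&(im[...,1]<70)&(im[...,2]<80); m[:205]=0;m[250:]=0;m[:,:210]=0;m[:,285:]=0
vv,uu=np.nonzero(m); P=np.array([world(p,a,b) for a,b in zip(uu,vv)]); i=np.argsort(uu)
print(len(uu),uu.max(),np.round(P[i[-6:]],1),np.median(P,0))
# post top
v,u=np.mgrid[0:60:2,230:285:2]
print(eyes.tip_of(p,'lamp_knob')[0])
```

```text
308 588 [644.84928724  98.39691654 317.72635756] [644.9743836   98.22458472 318.31265908] [633.82987294  88.57958426 308.08668648] [654.64513677 109.66977702 320.52068283]
260 585 [654.60423466  90.23660353 268.91785471] [655.14084879  88.79856086 271.57655104] [629.19076414  75.5510774  260.05677093] [670.91767185 114.04944435 284.98837286]
280 98 [650.20586067  93.8258676  291.61319492] [651.40252798  92.38045226 291.36624881] [637.83197179  88.61888961 283.1501034 ] [654.48123247 107.7830246  299.79857803]
256 269 [[560.1 139.7 112.7]
 [559.2 140.5 113.7]
 [557.4 141.8 112.1]
 [558.6 138.9 110.8]
 [557.6 139.7 111.7]
 [557.9 137.5 111.8]] [564.41663839 183.05255833 113.73022621]
{'xyz': [640.7, 103.0, 297.1], 'score': 0.95}
```

>>> move_arm:
  plan:
    - [[0, 0.001, 0.03], [0, 0, 0], 1]
    - [[0, 0.001, 0.06], [0, 0, 0], 1]
    - [[0, 0.001, 0.085], [0, 0, 0], 1]
    - [[0, 0.001, 0.103], [0, 0, 0], 1]
    - [[0, 0.001, 0.103], [0, 0, 0], 0]
    - [[0, 0.001, 0.103], [0, 0, 0], 0]
    - [[0, 0.001, 0.103], [0, 0, 0], 0]
    - [[0, 0.001, 0.103], [0, 0, 0], 0]

```text
clock: 4.9
position: [643.9, 97.4, 296.6]
tool_rot: [0.943, -0.332, 0.0, -0.0]
force: [0.5, -0.0, 0.1]
opening: 57.6
gripper_force: 0.0
```

Run:
```python
from h import *
go([605,14,294],-8)
p=eyes.get_image('top')
for n in ('part_top','turntable','lamp_pivot','lamp'): print(n,[(np.round(d['xyz'],1),round(d['score'],2)) for d in eyes.tip_of(p,n)[:2]])
```

```text
clock 4.9 pos [643.9  97.4 296.6] theta -38.8 z [ 0.001  0.    -1.   ] F [ 0.5 -0.   0.1] op 57.6 0.0 j6 2.36
shift m [0.0219 0.0894 0.0025] turnz -30.8
part_top [(array([526.9,  26.3,  67.6]), 0.53)]
turntable [(array([528.7,  23.1,   1.6]), 0.73)]
lamp_pivot [(array([781.5, -12.9, 298.4]), 0.8)]
lamp [(array([ 473.7, -342.5,    7.2]), 0.74), (array([ 7.83e+02, -1.29e+01,  5.00e-01]), 0.56)]
```

>>> move_arm:
  plan:
    - [[0, 0, 0], [0, 0, 0], 0]
    - [[0, 0, 0], [0, 0, 0], 0]
    - [[0, 0, 0], [0, 0, 0], 0]
    - [[0, 0, 0], [0, 0, 0], 0]
    - [[0, 0, 0], [0, 0, 0], 0]
    - [[0, 0, 0], [0, 0, 0], 0]
    - [[0, 0, 0], [0, 0, 0], 0]

```text
clock: 6.02
position: [643.7, 97.5, 295.9]
tool_rot: [0.943, -0.332, -0.0, -0.0]
force: [-0.0, 2.5, -0.3]
opening: 21.6
gripper_force: 30.0
```

Run:
```python
from h import *
go([605,14,296.6],-8)
s=state(); r=R.from_quat(s['tool_rot']); c=np.array([783,-12,s['position'][2]])
rad=np.hypot(*(s['position']-c)[:2]); print('rad',rad)
v=s['position']-c
b=np.degrees(np.arctan2(v[1],v[0])); t=np.degrees(np.arctan2(25+12,527-783)); print(b,t)
for k in range(1,9):
    a=(t-b)*k/8; print(np.round(r.inv().apply(R.from_euler('z',a,degrees=True).apply(v)-v)/1000,4),round(-a,1))
```

```text
clock 6.025 pos [643.7  97.5 295.9] theta -38.8 z [-0.  0. -1.] F [-0.   2.5 -0.3] op 21.6 30.0 j6 2.36
shift m [ 0.0221  0.0893 -0.0007] turnz -30.8
rad 177.1516761293006
141.83678455142967 171.7759188681559
[ 0.0005  0.0116 -0.    ] -3.7
[ 0.0018  0.0231 -0.    ] -7.5
[ 0.0038  0.0345 -0.    ] -11.2
[ 0.0065  0.0457 -0.    ] -15.0
[ 0.01    0.0567 -0.    ] -18.7
[ 0.0142  0.0675 -0.    ] -22.5
[ 0.019  0.078 -0.   ] -26.2
[ 0.0246  0.0882 -0.    ] -29.9
```

>>> move_arm:
  plan:
    - [[0.0005, 0.0116, 0], [0, 0, -3.7], 0]
    - [[0.0018, 0.0231, 0], [0, 0, -7.5], 0]
    - [[0.0038, 0.0345, 0], [0, 0, -11.2], 0]
    - [[0.0065, 0.0457, 0], [0, 0, -15.0], 0]
    - [[0.01, 0.0567, 0], [0, 0, -18.7], 0]
    - [[0.0142, 0.0675, 0], [0, 0, -22.5], 0]
    - [[0.019, 0.078, 0], [0, 0, -26.2], 0]
    - [[0.0246, 0.0882, 0], [0, 0, -29.9], 0]

```text
clock: 7.02
position: [607.3, 12.9, 295.8]
tool_rot: [0.997, -0.076, -0.0, -0.0]
force: [0.2, 2.4, -0.8]
opening: 21.4
gripper_force: 30.0
```

>>> move_arm:
  plan:
    - [[0, 0, 0], [0, 0, 0], 0]
    - [[0, 0, 0], [0, 0, 0], 0]

```text
clock: 7.28
position: [607.4, 13.1, 295.9]
tool_rot: [0.997, -0.078, -0.0, 0.0]
force: [-4.4, -2.0, 0.3]
opening: 21.4
gripper_force: 30.0
```

Run:
```python
from h import *
go([605,14,296],-8)
for c in('top','side'):
  p=eyes.get_image(c)
  for n in ('lamp_knob','part_top','turntable','lamp_pivot','lamp'): print(c,n,[(np.round(d['xyz'],1),round(d['score'],2)) for d in eyes.tip_of(p,n)[:2]])
```

```text
clock 7.275 pos [607.4  13.1 295.9] theta -9.0 z [-0.001 -0.001 -1.   ] F [-4.4 -2.   0.3] op 21.4 30.0 j6 1.71
shift m [-0.0025 -0.0005 -0.0001] turnz -1.0
top lamp_knob [(array([605.5,  14.9, 300.7]), 0.81)]
top part_top [(array([546.6, 191.8,   1.8]), 0.75)]
top turntable []
top lamp_pivot [(array([784.5,  -9.9, 299.4]), 0.63), (array([545.3, 193.5,   4.4]), 0.32)]
top lamp [(array([784.2, -14.3,  -1.1]), 0.85), (array([554.5, 132.1, 111.3]), 0.47)]
side lamp_knob [(array([609.5,   9.4, 301.4]), 0.73)]
side part_top [(array([526.2,  22.9,  65.2]), 0.66)]
side turntable [(array([525. ,  23.2,  -2.2]), 0.61)]
side lamp_pivot [(array([780.5, -15. , 302.8]), 0.93), (array([555.8, 132.7, 107.1]), 0.47)]
side lamp [(array([779.6, -16.7,   4.4]), 0.68)]
```

>>> move_arm:
  plan:
    - [[0, 0, 0], [0, 0, 0], 0.6]
    - [[0, 0, 0], [0, 0, 0], 0.6]
    - [[0, 0, 0], [0, 0, 0], 0.6]
    - [[0, 0, 0], [0, 0, 0], 0.6]
    - [[0, 0, -0.03], [0, 0, 0], 0.6]
    - [[0, 0, -0.06], [0, 0, 0], 0.6]
    - [[0, 0, -0.09], [0, 0, 0], 0.6]
    - [[0, 0, -0.12], [0, 0, 0], 0.6]

```text
clock: 8.88
position: [607.6, 13.2, 416.9]
tool_rot: [0.997, -0.078, 0.0, -0.0]
force: [1.1, -0.4, 0.1]
opening: 55.5
gripper_force: 0.0
```

Run:
```python
from h import *
go([470,-344,180],26.6)
p=eyes.get_image('wrist'); save(p,'w2.png')
for n in ('lamp_knob','part_top','turntable','lamp','loupe_lens','loupe_handle','pen_tip'): print(n,[(np.round(d['xyz'],1),round(d['score'],2)) for d in eyes.tip_of(p,n)[:3]])
v,u=np.mgrid[120:300,150:370]
W=np.array([world(p,a,b) for a,b in zip(u.ravel(),v.ravel())])
m=(W[:,2]>308)&(W[:,2]<330)&(W[:,1]>-12)&(W[:,1]<40)&(W[:,0]<640)
print(m.sum(),np.median(W[m],0))
```

```text
clock 8.875 pos [607.6  13.2 416.9] theta -8.9 z [ 0.  0. -1.] F [ 1.1 -0.4  0.1] op 55.5 0.0 j6 1.71
shift m [-0.0807  0.3742  0.2369] turnz -35.5
lamp_knob [(array([606.6,  13.2, 294.2]), 0.75)]
part_top []
turntable []
lamp [(array([ 7.849e+02, -9.700e+00, -5.000e-01]), 0.69), (array([ 546.7, -304.7,   -1.6]), 0.49)]
loupe_lens [(array([ 549.3, -303.7,    3.5]), 0.98), (array([ 296.8, -420.7,    4.7]), 0.88), (array([334.1, 119.3,   6.6]), 0.77)]
loupe_handle [(array([ 473. , -343.2,    3.2]), 0.95), (array([285.5, 186.8,  11.1]), 0.83), (array([ 363.5, -231.4,    9. ]), 0.73)]
pen_tip [(array([554.4, 131.3, 108.2]), 0.62)]
516 [607.13678113  12.42857415 318.36663031]
```

>>> move_arm:
  plan:
    - [[-0.012, 0.055, 0.0], [0, 0, -5], 1]
    - [[-0.024, 0.112, 0.02], [0, 0, -12], 1]
    - [[-0.036, 0.165, 0.05], [0, 0, -20], 1]
    - [[-0.048, 0.218, 0.08], [0, 0, -28], 1]
    - [[-0.06, 0.27, 0.115], [0, 0, -35.5], 1]
    - [[-0.07, 0.32, 0.15], [0, 0, -35.5], 1]
    - [[-0.08, 0.36, 0.19], [0, 0, -35.5], 1]
    - [[-0.08, 0.374, 0.22], [0, 0, -35.5], 1]

```text
clock: 10.28
position: [469.1, -345.4, 193.3]
tool_rot: [0.973, 0.229, -0.001, -0.001]
force: [0.3, 0.5, 1.1]
opening: 92.7
gripper_force: 0.0
```

Run:
```python
from h import *
go([471,-344,180],26.6)
p=eyes.get_image('wrist'); save(p,'w3.png')
for n in ('loupe_lens','loupe_handle','loupe'): print(n,[(np.round(d['xyz'],1),round(d['score'],2),proj(p,d['xyz'])) for d in eyes.tip_of(p,n)[:3]])
```

```text
clock 10.275 pos [ 469.1 -345.4  193.3] theta 26.5 z [-0.002  0.001 -1.   ] F [0.3 0.5 1.1] op 92.7 0.0 j6 0.43
shift m [ 0.0023 -0.0004  0.0133] turnz -0.1
loupe_lens [(array([ 552.1, -303.6,    3.6]), 0.86, array([253.,  82.])), (array([ 297.6, -419.7,    3.5]), 0.85, array([246., 310.])), (array([ 335.6, -148.4,    8.8]), 0.71, array([ 47., 197.]))]
loupe_handle [(array([ 333.9, -494.1,    5.9]), 0.92, array([311., 312.])), (array([ 364.4, -231.9,    8.1]), 0.91, array([125., 206.])), (array([ 519.4, -634.8,    6.5]), 0.88, array([490., 237.]))]
loupe [(array([ 295. , -417.7,    2.6]), 0.88, array([244., 311.])), (array([ 545.7, -304.9,    2. ]), 0.79, array([252.,  88.])), (array([ 331.7, -150.5,   -1.5]), 0.79, array([ 54., 198.]))]
```

View pics/w3.png

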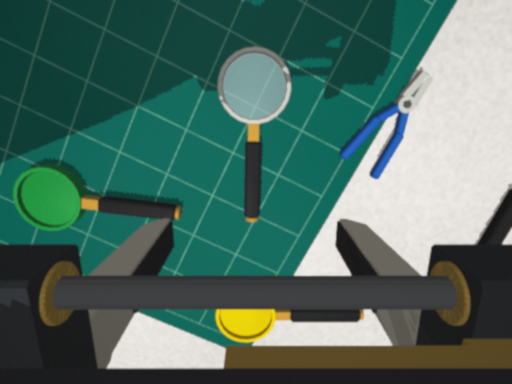

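This wrist view confirms the clear, steel-ringed loupe, with its lens at (254,86) and black handle from (253,142) to (252,218). The green one (50,198) and yellow one (246,320) are look-alikes. The handle lines up with the gripper.

Run:
```python
from h import *
p=eyes.get_image('wrist')
def rp(u,v,z):
    d=R.from_quat(p['attitude']).apply(np.linalg.inv(p['mtx'])@[u,v,1]); return p['position']+d*(z-p['position'][2])/d[2]
# steel ring edges / handle via height
v,u=np.mgrid[35:230,205:305]
W=np.array([world(p,a,b) for a,b in zip(u.ravel(),v.ravel())])
m=(W[:,2]>10)&(W[:,2]<22); w=W[m]; print(len(w),np.median(w,0))
d=np.array([np.cos(np.radians(26.5)),np.sin(np.radians(26.5))]); t=(w[:,:2]-[548,-305])@d
for a,b in((-150,-110),(-110,-80),(-80,-60),(-45,-20),(-20,20),(20,45)):
    k=(t>a)&(t<b); print(a,b,k.sum(),w[k].mean(0) if k.any() else '')
print('t range',t.min(),t.max())
k=t<-62; q=w[k][:,:2]; _,_,vt=np.linalg.svd(q-q.mean(0)); print('handle ang',np.degrees(np.arctan2(*vt[0][::-1])),q.mean(0))
k=t>-42; (cx,cy),r=cv2.minEnclosingCircle(w[k][:,:2].astype(np.float32)); print('lens',cx,cy,r)
print(rp(254,86,12), rp(252,180,14))
```

```text
4698 [ 536.58839491 -318.69347193   13.34861485]
-150 -110 492 [ 432.50334464 -361.17388666   15.06938592]
-110 -80 413 [ 463.02967086 -347.06089729   15.32319359]
-80 -60 295 [ 485.43392766 -336.26235397   15.32211497]
-45 -20 611 [ 522.49151736 -319.45132901   13.61097296]
-20 20 2203 [ 548.97682998 -306.4887978    12.13478135]
20 45 516 [ 573.2698863  -293.92834245   13.91317444]
t range -149.17609745208577 36.46701958474551
handle ang -154.85825274401932 [ 455.18794323 -350.58628898]
lens 546.0101928710938 -307.4007263183594 39.46142578125
[ 550.09756625 -304.58824761   12.        ] [ 459.42348253 -347.24590492   14.        ]
```

>>> move_arm:
  plan:
    - [[0.0037, -0.001, 0.04], [0, 0, 1], 1]
    - [[0.0037, -0.001, 0.09], [0, 0, 1], 1]
    - [[0.0037, -0.001, 0.13], [0, 0, 1], 1]
    - [[0.0037, -0.001, 0.16], [0, 0, 1], 1]
    - [[0.0037, -0.001, 0.175], [0, 0, 1], 1]
    - [[0.0037, -0.001, 0.181], [0, 0, 1], 1]
    - [[0.0037, -0.001, 0.181], [0, 0, 1], 1]

```text
clock: 11.4
position: [474.3, -341.6, 16.0]
tool_rot: [0.975, 0.222, 0.0, 0.0]
force: [-0.3, -0.4, 0.1]
opening: 93.0
gripper_force: 0.0
```

```bash
python3 -c "
from h import *
go([472,-343,10],25.5)"
```

```text
clock 11.4 pos [ 474.3 -341.6   16. ] theta 25.6 z [ 0.001 -0.001 -1.   ] F [-0.3 -0.4  0.1] op 93.0 0.0 j6 0.46
shift m [-0.0027  0.0003  0.006 ] turnz 0.1
```

>>> move_arm:
  plan:
    - [[-0.001, 0, 0.004], [0, 0, 0], 1]
    - [[-0.002, 0, 0.0065], [0, 0, 0], 0]
    - [[-0.002, 0, 0.0065], [0, 0, 0], 0]
    - [[-0.002, 0, 0.0065], [0, 0, 0], 0]
    - [[-0.002, 0, 0.0065], [0, 0, 0], 0]
    - [[-0.002, 0, 0.0065], [0, 0, 0], 0]
    - [[-0.002, 0, 0.0065], [0, 0, 0], 0]
    - [[-0.002, 0, 0.0065], [0, 0, 0], 0]

```text
clock: 12.4
position: [471.9, -342.2, 8.4]
tool_rot: [0.975, 0.222, 0.0, 0.0]
force: [0.5, -1.0, -0.2]
opening: 27.4
gripper_force: 0.0
```

>>> move_arm:
  plan:
    - [[0, 0, 0], [0, 0, 0], 0]
    - [[0, 0, 0], [0, 0, 0], 0]
    - [[0, 0, 0], [0, 0, 0], 0]
    - [[0, 0, 0], [0, 0, 0], 0]
    - [[0, 0, 0], [0, 0, 0], 0]

```text
clock: 13.02
position: [471.9, -342.2, 8.4]
tool_rot: [0.975, 0.222, 0.0, 0.0]
force: [-0.3, 0.3, 0.2]
opening: 18.0
gripper_force: 30.0
```

>>> move_arm:
  plan:
    - [[0, 0, -0.008], [0, 0, 0], 0]
    - [[0, 0, -0.025], [0, 0, 0], 0]
    - [[0, 0, -0.05], [0, 0, 0], 0]
    - [[0, 0, -0.08], [0, 0, 0], 0]
    - [[0, 0, -0.11], [0, 0, 0], 0]
    - [[0, 0, -0.13], [0, 0, 0], 0]
    - [[0, 0, -0.14], [0, 0, 0], 0]
    - [[0, 0, -0.14], [0, 0, 0], 0]

```text
clock: 14.02
position: [471.9, -342.3, 148.6]
tool_rot: [0.975, 0.222, 0.0, 0.0]
force: [0.3, -0.3, -1.6]
opening: 17.6
gripper_force: 30.0
```

```bash
cat > lens.py <<'E'
from h import *
def fit(p,z0,show=True):
    # ring/handle points in the wrist depth picture, expressed in tool frame
    s=state(); r=R.from_quat(s['tool_rot'])
    v,u=np.mgrid[0:300,120:400]
    W=np.array([world(p,a,b) for a,b in zip(u.ravel(),v.ravel())]); T=r.inv().apply(W-s['position'])
    m=(abs(T[:,2])<28)&(T[:,0]>22)&(T[:,0]<140)&(abs(T[:,1])<50); T=T[m]; W=W[m]
    h=T[:,0]<45; a=T[~h]
    A=np.c_[a[:,0],a[:,1],np.ones(len(a))]; c,*_=np.linalg.lstsq(A,a[:,2],rcond=None)
    print('n',len(T),'T range',T.min(0),T.max(0),'plane slope deg x,y',np.degrees(c[:2]))
    for lo,hi in((22,40),(46,60),(60,75),(75,92),(92,107),(107,125)):
        k=(T[:,0]>lo)&(T[:,0]<hi); print(lo,hi,k.sum(),np.round(np.median(T[k],0),1),'worldz',np.round(np.median(W[k,2]),1)) if k.any() else 0
    (cx,cy),rad=cv2.minEnclosingCircle(a[:,:2].astype(np.float32)); print('circle in tool',cx,cy,rad)
E
python3 - <<'E'
from lens import *
go([443,25,150],0)
p=eyes.get_image('wrist'); save(p,'w4.png'); fit(p,0)
for c in ('wrist','side'):
  q=eyes.get_image(c); print([(np.round(d['xyz'],1),round(d['score'],2)) for d in eyes.tip_of(q,'loupe_lens')])
E
```

```text
clock 14.025 pos [ 471.9 -342.3  148.6] theta 25.6 z [ 0. -0. -1.] F [ 0.3 -0.3 -1.6] op 17.6 30.0 j6 0.45
shift m [ 0.1327 -0.3437 -0.0015] turnz 25.6
n 22650 T range [ 22.01084006 -36.23429643 -10.70615745] [116.71536202  38.79532878   4.23612489] plane slope deg x,y [ 0.96109752 -0.11241551]
22 40 991 [29.3  1.4 -6.5] worldz 154.2
46 60 2469 [54.8  1.4 -5.8] worldz 153.5
60 75 4470 [68.1  1.4 -3.3] worldz 151.1
75 92 6294 [83.6  1.  -3.7] worldz 151.5
92 107 5456 [99.3  1.  -3.3] worldz 151.0
107 125 2687 [111.1   1.1  -2.4] worldz 150.1
circle in tool 83.14356231689453 1.2476521730422974 38.442420959472656
[(array([ 438.4, -643. ,    3.7]), 0.81), (array([ 550.6, -303.9,  144.2]), 0.78), (array([ 296.4, -418.5,    5.4]), 0.75), (array([ 335.9, -150.8,   10.4]), 0.69)]
[(array([ 440. , -646.5,    7.4]), 0.76), (array([ 294.7, -415.5,    9. ]), 0.71), (array([ 339.1, -151. ,   10.7]), 0.6), (array([334. , 119.2,   7.7]), 0.57), (array([ 544.6, -305.8,  146.2]), 0.51)]
```

View pics/w4.png

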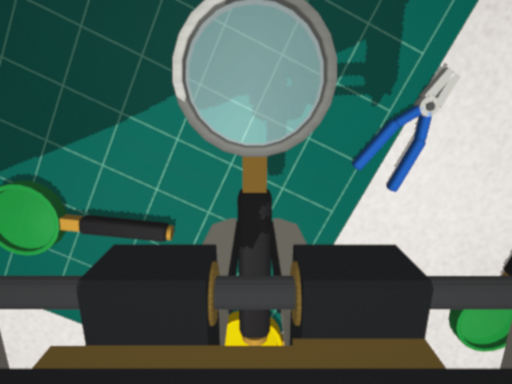

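The loupe is held level by its handle. The bezel is centred at about (254,72), clear of everything. Now I carry it over the part.

>>> move_arm:
  plan:
    - [[0.007, -0.017, 0], [0, 0, 1], 0]
    - [[0.02, -0.052, 0], [0, 0, 4], 0]
    - [[0.037, -0.095, 0], [0, 0, 7], 0]
    - [[0.054, -0.14, 0], [0, 0, 11], 0]
    - [[0.072, -0.185, 0], [0, 0, 14], 0]
    - [[0.089, -0.23, 0], [0, 0, 18], 0]
    - [[0.106, -0.273, 0], [0, 0, 22], 0]
    - [[0.12, -0.308, 0], [0, 0, 25.6], 0]

```text
clock: 15.28
position: [446.5, -11.0, 148.0]
tool_rot: [1.0, -0.001, -0.0, -0.0]
force: [0.3, 0.2, -0.5]
opening: 17.7
gripper_force: 30.0
```

Run:
```python
from lens import *
go([443.9,25.9,150],0)
for c in ('wrist','top','side'):
  q=eyes.get_image(c); print(c,[(n,[(np.round(d['xyz'],1),round(d['score'],2)) for d in eyes.tip_of(q,n)[:2]]) for n in('pen_tip','part_top','turntable')])
```

```text
clock 15.275 pos [446.5 -11.  148. ] theta -0.1 z [-0.  0. -1.] F [ 0.3  0.2 -0.5] op 17.7 30.0 j6 1.49
shift m [-0.0026 -0.0369 -0.002 ] turnz -0.1
wrist [('pen_tip', []), ('part_top', []), ('turntable', [])]
top [('pen_tip', [(array([607.8,  13.7, 297.9]), 0.55), (array([554.8, 134. , 108.8]), 0.51)]), ('part_top', []), ('turntable', [(array([528.9,  26.3,   1. ]), 0.41)])]
side [('pen_tip', [(array([532.2, -12.8, 141.1]), 0.68), (array([557. , 136.6, 106.2]), 0.51)]), ('part_top', [(array([527. ,  25. ,  64.5]), 0.65), (array([444.4, -13.7, 147.7]), 0.16)]), ('turntable', [(array([527.3,  24.9,  -3.2]), 0.74), (array([778. , -15.4,   3.6]), 0.18)])]
```

>>> move_arm:
  plan:
    - [[-0.001, -0.012, 0], [0, 0, 0], 0]
    - [[-0.0015, -0.024, 0.005], [0, 0, 0], 0]
    - [[-0.002, -0.034, 0.012], [0, 0, 0], 0]
    - [[-0.0025, -0.037, 0.021], [0, 0, 0], 0]
    - [[-0.0025, -0.037, 0.03], [0, 0, 0], 0]
    - [[-0.0025, -0.037, 0.035], [0, 0, 0], 0]
    - [[-0.0025, -0.037, 0.037], [0, 0, 0], 0]
    - [[-0.0025, -0.037, 0.037], [0, 0, 0], 0]

```text
clock: 16.88
position: [444.5, 24.2, 111.4]
tool_rot: [1.0, -0.0, 0.0, 0.0]
force: [0.1, -0.6, -0.3]
opening: 18.0
gripper_force: 30.0
```

Run:
```python
from lens import *
go([443.9,25.6,110],0)
p=eyes.get_image('wrist'); save(p,'w5.png'); fit(p,0)
s=state(); r=R.from_quat(s['tool_rot'])
v,u=np.mgrid[0:300,120:400]
W=np.array([world(p,a,b) for a,b in zip(u.ravel(),v.ravel())]);W=W[(abs(W[:,2]-113)<15)]
d=np.hypot(W[:,0]-527,W[:,1]-24.4)
a=W[(d>33)&(d<36.5)]
A=np.c_[a[:,0]-527,a[:,1]-24.4,np.ones(len(a))]
for _ in range(4):
    c,*_=np.linalg.lstsq(A,a[:,2],rcond=None); e=abs(A@c-a[:,2]); k=e<max(1,2*np.median(e)); a,A=a[k],A[k]
print('ring plane',np.degrees(c[:2]),c[2],len(a))
q=eyes.get_image('side'); save(q,'s5.png'); print([(n,[(np.round(d['xyz'],1),round(d['score'],2)) for d in eyes.tip_of(q,n)[:3]]) for n in('pen_tip','part_top','loupe_lens')])
print([(np.round(d['xyz'],1),round(d['score'],2)) for d in eyes.tip_of(p,'loupe_lens')[:3]])
im=np.hstack([cv2.resize(cv2.imread('pics/s5.png')[110:260,180:330],(400,400),interpolation=3),cv2.resize(cv2.imread('pics/w5.png')[:384,64:448],(400,400))]); cv2.imwrite('pics/c5.png',im)
```

```text
clock 16.875 pos [444.5  24.2 111.4] theta -0.0 z [ 0. -0. -1.] F [ 0.1 -0.6 -0.3] op 18.0 30.0 j6 1.57
shift m [-0.0006 -0.0014  0.0014] turnz -0.0
n 22678 T range [ 22.02676552 -36.63866716  -9.07216344] [116.86427486  38.62942199   5.22207193] plane slope deg x,y [ 0.98843656 -0.06222572]
22 40 985 [29.4  0.7 -5.4] worldz 117.0
46 60 2389 [54.7  1.2 -5.1] worldz 116.7
60 75 4554 [67.9  0.8 -2.3] worldz 113.8
75 92 6216 [83.7  1.3 -2.7] worldz 114.3
92 107 5477 [99.3  0.9 -2.3] worldz 113.9
107 125 2766 [111.2   0.9  -1.4] worldz 113.0
circle in tool 83.19493865966797 0.9296436905860901 38.4622688293457
ring plane [-1.06918755  0.54426837] 118.07137343155358 2010
[('pen_tip', [(array([556.2, 137.6, 108.6]), 0.6)]), ('part_top', [(array([526.6,  25.7,  64.6]), 0.76)]), ('loupe_lens', [(array([337.3, 115.7,  10.8]), 0.83), (array([525.1,  23.8, 110.5]), 0.71), (array([ 338.4, -150.3,   11. ]), 0.64)])]
[(array([ 337.3, -152.7,   10. ]), 0.96), (array([531.4,  26.6, 109.4]), 0.8)]
```

View pics/c5.png

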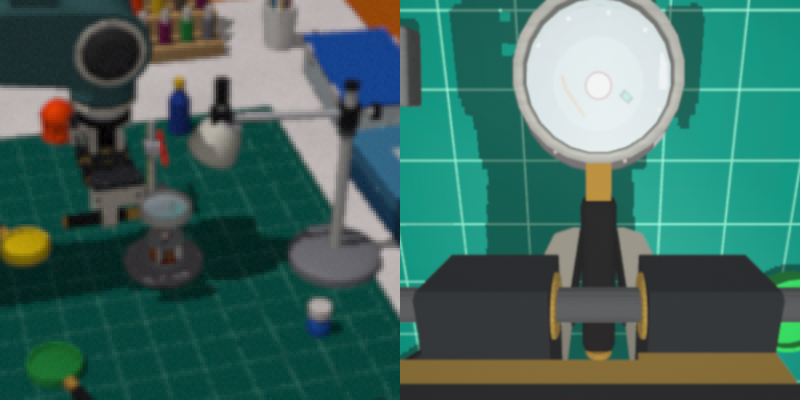

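Run:
```python
from h import *
p=eyes.get_image('wrist')
v,u=np.mgrid[0:240:2,60:440:2]
W=np.array([world(p,a,b) for a,b in zip(u.ravel(),v.ravel())]); W=W[abs(W[:,2])<12]
A=np.c_[W[:,0]-527,W[:,1]-24,np.ones(len(W))]
c,*_=np.linalg.lstsq(A,W[:,2],rcond=None); print(np.degrees(c[:2]),c[2],len(W))
go([444,25.4,110.4],0)
```

```text
[ 0.05073479 -0.01855937] 0.42543673679215205 15980
clock 17.225 pos [444.5  24.3 111.5] theta 0.0 z [ 0.  0. -1.] F [ 0.9  0.4 -1.1] op 17.4 30.0 j6 1.57
shift m [-0.0005 -0.0011  0.0011] turnz 0.0
```

>>> move_arm:
  plan:
    - [[0, -0.0005, 0.001], [0, 0.5, 0], 0]
    - [[0, -0.001, 0.002], [0, 1, 0], 0]
    - [[0, -0.001, 0.002], [0, 1, 0], 0]
    - [[0, -0.001, 0.002], [0, 1, 0], 0]
    - [[0, -0.001, 0.002], [0, 1, 0], 0]
    - [[0, -0.001, 0.002], [0, 1, 0], 0]

```text
clock: 17.98
position: [444.5, 25.3, 109.4]
tool_rot: [1.0, 0.0, 0.009, 0.0]
force: [0.0, 0.3, -1.0]
opening: 17.3
gripper_force: 30.0
```

Run:
```python
from lens import *
go([444,25.4,109.4],0)
p=eyes.get_image('wrist'); fit(p,0)
v,u=np.mgrid[0:300,120:400]
W=np.array([world(p,a,b) for a,b in zip(u.ravel(),v.ravel())]);W=W[(abs(W[:,2]-113)<15)]
d=np.hypot(W[:,0]-527,W[:,1]-24.4)
a=W[(d>33)&(d<36.5)]
A=np.c_[a[:,0]-527,a[:,1]-24.4,np.ones(len(a))]
for _ in range(4):
    c,*_=np.linalg.lstsq(A,a[:,2],rcond=None); e=abs(A@c-a[:,2]); k=e<max(1,2*np.median(e)); a,A=a[k],A[k]
print('ring plane',np.degrees(c[:2]),c[2],len(a))
for n in('top','side'):
  q=eyes.get_image(n)
  for t in('loupe_lens','lamp_knob','gauge','part_top','pen_tip'): print(n,t,[(np.round(d['xyz'],1),round(d['score'],2)) for d in eyes.tip_of(q,t)[:4]])
print(state()['qd'].round(3))
```

```text
clock 17.975 pos [444.5  25.3 109.4] theta 0.0 z [ 0.017 -0.    -1.   ] F [ 0.   0.3 -1. ] op 17.3 30.0 j6 1.57
shift m [-0.0005 -0.0001  0.    ] turnz 0.0
n 22695 T range [ 22.02020228 -36.6000596   -9.97168084] [116.975141    38.58910131   5.58546033] plane slope deg x,y [ 0.94666491 -0.07270012]
22 40 996 [29.2  1.1 -5.6] worldz 115.5
46 60 2385 [54.8  0.7 -5.3] worldz 115.6
60 75 4554 [68.   0.7 -2.4] worldz 113.0
75 92 6190 [83.8  1.2 -2.9] worldz 113.7
92 107 5489 [99.3  1.2 -2.5] worldz 113.6
107 125 2791 [111.2   0.8  -1.6] worldz 112.9
circle in tool 83.23184967041016 0.9261072874069214 38.49966812133789
ring plane [ 0.03368106 -0.11201338] 117.5534628798815 2234
top loupe_lens [(array([ 340.3, -153. ,    5. ]), 0.72), (array([331.9, 118.6,   9.8]), 0.69), (array([ 444.2, -643.4,    5.3]), 0.68), (array([ 294.3, -413.3,    9.3]), 0.65)]
top lamp_knob [(array([523.6,  27.5, 102.7]), 0.39)]
top gauge [(array([ 5.442e+02,  1.929e+02, -3.000e-01]), 0.58)]
top part_top []
top pen_tip [(array([554. , 132.5, 110.7]), 0.4)]
side loupe_lens [(array([526.8,  24.7, 108.3]), 0.78), (array([ 297.1, -416.2,    2.5]), 0.78), (array([ 339.5, -152.8,    9.8]), 0.62), (array([336.3, 116.2,   9.4]), 0.5)]
side lamp_knob [(array([608.6,  13.6, 303.1]), 0.92)]
side gauge [(array([ 5.441e+02,  1.941e+02, -5.000e-01]), 0.68), (array([ 706.5, -163.9,   26.3]), 0.62)]
side part_top [(array([528. ,  22.8,  64.1]), 0.66)]
side pen_tip [(array([556.8, 137.8, 110.6]), 0.58), (array([527.5,  22.9,  67. ]), 0.24)]
[-0.002 -0.002 -0.001  0.     0.     0.003]
```

Ring level within 0.1°, lens at (527.7, 24.4, about 109.3), matching the pen tip at about 109. Handing in.

```bash
python3 -c "
from station import env
print(env.sign_off())"
```

```text
the job is handed in; nothing more can be done
None
```

I turned the lamp onto the part and let go of it, and handed in at about 18 s on the robot's clock with the loupe held level over the part's middle, the lens at about 109 mm, the pen-tip height I measured.

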